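# Change the polishing machine from the yellow speed to the green speed

### The job

The polishing machine is stopped and still stands in its yellow speed; change it to the green speed. With the fingertips, push the black-knobbed gear lever out of the yellow slot (far left of the gate, seen from the robot) back into the neutral crossway, across to the middle, and away from the robot into the green slot until it is fully home, then leave it. Only push the lever: do not grip or force it, do not run it into any other slot, and leave everything else on the bench and on the machine where it stands.

Things in the scene. Friction and masses are not known exactly. Their poses are not given: they have to be found in the camera images.
- polisher: Bench polishing machine, fixed, turned by up to 0.3 rad. Grey gear casing 220 mm deep (x), 330 mm wide, top at 189 mm; blue motor to the right (-y); buffing wheel under a green hood to the left (hood top at 242 mm); tool tray (floor at 192 mm) on the casing right of the gate. Origin on the bench straight under the gate's middle; x points away from the robot (far), y left, z up.
- gate_center (a point): Middle of the steel gate plate's top face (112 x 112 mm, 205 mm above the bench), in the polisher's axes: middle of the neutral crossway, which runs 62 mm along y. Three straight slots cross it along x, at y = +24 (left), 0 and -24 mm (right), each reaching 30 mm to the far side (+x) and 30 mm to the near side. All are 14 mm wide; rounded corners guide the lever into a slot.
- green_dot (a point): Green dot, 13 mm wide, on the plate beyond the end of the middle far slot, 40.5 mm from the gate's middle. A dot marks each slot: far row yellow (left), green (middle), blue (right); near row white, orange, red.
- gear_lever: The gear lever: black ball knob of 36 mm diameter on a straight steel shank of 9 mm diameter that comes up through the gate. Origin: the knob's centre (298 mm above the bench with the lever upright); z runs up along the shank. The shank runs against the gate's edges, so the lever moves only along crossway and slots. Friction holds it wherever it is left; 2 to 4 N at the knob moves it.
- lever_pivot (a point): The lever's pivot inside the casing, 123 mm above the bench under the gate's middle, 175 mm from the knob's centre. In the polisher's axes, from this point, the knob's centre lies at x = 175 sin(along), y = 175 cos(along) sin(across), z = 175 cos(along) cos(across) mm.
- lever_across (a joint): Tilt of the lever across the gate, rad, positive to the machine's left (+y): about 0.29 in the left slots, 0 in the middle ones, -0.29 in the right ones, with about 0.03 of play.
- lever_along (a joint): Tilt of the lever along the slots, rad, positive to the far side (+x): 0 in the neutral crossway, about 0.31 when fully home against the end of the green slot (middle, far). It starts at 0.20 to 0.27 in the yellow slot (left, far); pushed on past neutral there it would run into the white slot.
- brass_vase: Brass-coloured scalloped vase, open at the top, 90 mm wide, 200 mm high, standing on the bench in front of the motor. Origin: centre of its underside. Not to be moved.
- steel_vase: Steel scalloped vase, 110 mm wide, 160 mm high, on the bench left of the machine. Origin: centre of its underside. Not to be moved.
- small_vase: Small brass-coloured scalloped vase, 72 mm wide, 85 mm high, on the bench left of or behind the machine. Origin: centre of its underside. Not to be moved.
- paste_tin: Round tin of polishing paste, 84 mm wide, 50 mm high, on the bench left of or behind the machine. Origin: centre of its underside. Not to be moved.
- spray_bottle: Green spray bottle with a black trigger head, 72 mm wide, 194 mm high, on the bench behind the machine. Origin: centre of its underside. Not to be moved.
- compound_bar: Red-brown bar of polishing compound, 75 x 36 x 30 mm, lying in the tray on the casing. Origin: centre of its underside. Not to be moved.
- spanner: Steel double-ended spanner, 126 mm long, 6 mm thick, lying in the tray on the casing beside the gate. Origin: centre of its underside, x along it. Not to be moved.

How it is judged (in metres and radians):
On the way, in this order (a step that is already met when the one before it is completed fails the run):
1. the lever has come out of the yellow slot into the neutral crossway (value of joint lever_along between -0.1 and 0.1 rad), for 0.05 s.
2. the lever is home in the green slot (value of joint lever_along above 0.27 rad and value of joint lever_across between -0.07 and 0.07 rad), for 0.2 s.
At the end, for the whole second after the job is handed in: The lever rests fully home in the green slot: tilted along the slot to within about 0.04 rad (7 mm at the knob) of the slot's end (lever_along above 0.27), in the middle column (lever_across within 0.07 rad of 0), and still (all of step 2 and velocity of joint lever_along between -0.05 and 0.05 rad/s); the robot touches nothing.
It fails at once if the lever is run into one of the near slots (white, orange, red) (value of joint lever_along below -0.13 rad).
It fails at once if the lever is run into the blue slot (value of joint lever_across below -0.16 rad and value of joint lever_along above 0.13 rad).
It fails at once if the lever is gripped between the fingers or forced (fingers press on it with over 36 N in all) (contact force between the fingers and gear_lever above 36 N).
It fails at once if a bystander on the bench or in the machine's tray is moved by over 20 mm, lifted or knocked over (distance of any of brass_vase, steel_vase, small_vase, paste_tin, spray_bottle, compound_bar, spanner from where it was at the start of the episode above 0.02 m or angle between any of brass_vase, steel_vase, small_vase, paste_tin, spray_bottle, compound_bar, spanner's own z axis and vertical above 0.3 rad).
It also fails if it takes over 54 s, if anything falls off the work surface, if the arm or the gripper's body presses on something with over 40 N, if the wrist force passes 120 N, or if a joint passes its speed limit or range.

### The arm

A 6-joint arm with a two-finger parallel gripper is mounted at the origin on the work surface. World frame = base frame: x ahead of the robot, y to its left, z up, the work surface at z = 0. Lengths are in mm, angles in rad, forces in N, time in s.
With the tool pointing down it reaches from about 300 to 775 mm from the base axis. Payload 14.6 kg.
Tool frame: the origin (TCP) lies between the finger pads; the fingertips stand tips_ahead ahead of it and the grasp point (between the pads) lies 5 mm behind it (tips_ahead is the distance from the TCP to the fingertips, in mm); z points along the fingers, y is the line along which they close (so a half turn about z gives the same grasp; the last joint's range is limited). The gripper opens to 85 mm and grips with 20 to 120 N. Pads are 22 mm wide; open, the fingers measure 114 mm over their backs; the gripper's body (76 mm by 85 mm) begins 54 mm behind the grasp point. The pads swing forward as they close: fully open they stand 13 mm farther back than shut.
Start: joints at [1.204, 0.3, 1.521, -0, 1.321, -0.067], TCP at [162.428, 525.458, 245.281] pointing down, gripper open.
Joint ranges: [-3.03, 3.03], [-0.79, 2.21], [0.23, 2.52], [-1.04, 4.18], [0, 3.07], [-2.55, 2.55]. Speed limits (rad/s): [2.22, 2.22, 2.57, 3.14, 3.14, 3.14].

### API

Orientations are given as a 3x3 rotation matrix whose columns are the frame's x, y, z axes.
In Python, from station import observe, capture, camera_info, finish_job, tips_ahead gives the robot as it stands.
- The arm moves only by the tool send_rows, never from a script. Its argument "steps" is a list of rows, each a list of 3 entries, a list of its own where there are three numbers: the opening, from 0 (shut) to 1 (fully open), then the shift along the world's x, y, z in mm, then the turn about the world's z in rad. A call has 1 to 12 rows; each row shifts and turns the commanded pose from where the row before left it; what a row does not reach is not made up. A row lasts 1/10 s, in which the tool goes at most 50 mm and 8.59 degrees, less where a joint would pass 70% of its speed; a pose out of reach is approached as far as the arm can. A call with a gripper value outside its range is refused whole. The fingers move at their own pace and stop on an object; "newtons" is the grip in N (left out, the last holds). Time passes only in rows, so rows that do not move let the fingers close. It gives the time, the measured TCP pose, the force, the opening and the grip force at its end, in the units of the state.
- observe(): the state, without advancing time (a new reading comes with each control period).
- capture(name): name is "side" or "top"; returns (picture, depth): 384x512x3 uint8, red, green, blue; 384x512 float32, mm along the optical axis (not along the pixel's ray), 0 where there is no reading.
- camera_info(name): a dict with "fx", "fy", "cx", "cy" (pixels), "T" (4x4, takes a point from camera to world coordinates). Camera axes: x right, y down, z forward; pixel columns grow to the right and rows downward; lengths in mm; the calibration is good to about 2 mm. A picture is of the moment at which its call begins. camera_info takes no time and is no camera call.
- finish_job(): hands the job in; it is judged then, once.
The state is a dict: "clock": time; "joint_pos": joint angles; "qd": joint speeds; "joint_efforts": joint torques, N m; "ee_pos": TCP position; "tool_rot": TCP orientation; "contact_force": force on the tool from outside, world axes, zero at the start; "ft_torque": the same for the moment, N m; "finger_gap": opening from 0.0 (shut) to 1.0 (fully open); "finger_force": force on a finger pad.
Only numpy, scipy, OpenCV 4.12 (cv2) and the standard library are available. Lean on these libraries where they do the work, as an engineer would, in place of code of your own. Each camera call takes 0.05 s, during which the arm holds its last target. There are 200 camera calls.

## Working session

There is one attempt and no reset: what is moved stays moved. The work goes in short steps, Python scripts to look and compute and a tool call to move; the robot and the scene stay as the last step left them, time stands still between calls to the robot, and variables do not carry over. Pictures are saved under pics/ and viewed, at most 12 in all, crops included, and the job is handed in when it is done.

Besides the shell and the picture viewer there is one more tool, called after ">>>" in YAML: its name, and indented under it one key for each argument. send_rows: Moves the arm, as the interface text tells. Its arguments: {"type":"object","properties":{"steps":{"type":"array"},"newtons":{"type":"number"}},"required":["steps"]}

```bash
mkdir -p pics; cat > h.py <<'E'
import numpy as np, cv2
from station import *
def shot(n,f):
    p,d=capture(n); cv2.imwrite('pics/'+f+'.png',p[:,:,::-1]); np.savez('pics/'+f+'.npz',p=p,d=d); return p,d
def world(n,u,v,d):
    c=camera_info(n); q=np.array([(u-c['cx'])/c['fx']*d,(v-c['cy'])/c['fy']*d,d,1.]); return (np.array(c['T'])@q)[:3]
def ray(n,u,v):
    c=camera_info(n);T=np.array(c['T']); return T[:3,3],T[:3,:3]@np.array([(u-c['cx'])/c['fx'],(v-c['cy'])/c['fy'],1.])
def plane(n,u,v,z):
    o,r=ray(n,u,v); return o+r*(z-o[2])/r[2]
E
python3 - <<'E'
from h import *
for n in('side','top'):
    shot(n,n+'0'); c=camera_info(n); print(n,np.round(c['T'],2).tolist(),c['fx'],c['cx'],c['cy'])
print(observe(),tips_ahead)
a=np.hstack([cv2.imread('pics/side0.png'),cv2.imread('pics/top0.png')]);
E
```

```text
side [[0.94, -0.27, 0.18, 254.44], [-0.33, -0.8, 0.5, -606.73], [0.01, -0.53, -0.85, 1281.38], [0.0, 0.0, 0.0, 1.0]] 472.0699856056502 262.19555065827524 185.8473774430423
top [[0.06, -0.97, 0.23, 287.2], [-1.0, -0.06, 0.01, 37.98], [0.0, -0.23, -0.97, 1195.44], [0.0, 0.0, 0.0, 1.0]] 361.88556124693844 256.7651721030541 188.04026957226083
{'clock': 0.1, 'joint_pos': array([ 1.20436636e+00,  3.00453972e-01,  1.52153419e+00,  1.91633565e-05,
        1.32071166e+00, -6.66032479e-02]), 'qd': array([ 0.00106925, -0.0019799 , -0.00297596,  0.00036646,  0.00033364,
        0.00043703]), 'joint_efforts': array([ 1.96178182e-03, -5.44381142e+01, -3.62373018e+01, -1.01957832e-05,
        3.03785535e-03, -2.58738311e-07]), 'ee_pos': array([162.37292155, 525.27406078, 244.75053833]), 'tool_rot': array([[-9.55386261e-01,  2.95358970e-01, -4.14018934e-04],
       [ 2.95359246e-01,  9.55385713e-01, -1.02702124e-03],
       [ 9.22078375e-05, -1.10348630e-03, -9.99999387e-01]]), 'contact_force': array([ 0.51445766, -0.88348938,  0.06001275]), 'ft_torque': array([-0.02922578,  0.00176729,  0.01011089]), 'finger_force': 0.0, 'finger_gap': 0.9989380056510859} 14.0
```

View pics/side0.png

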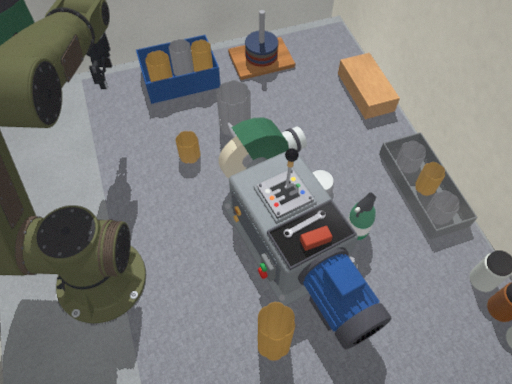

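View pics/top0.png

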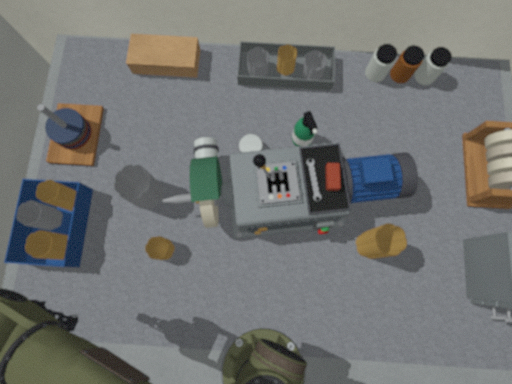

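The side view shows the black knob at about (292,155) and the gate plate near (284,193). In the top view the knob is at (260,160) and the plate near (279,184). Next I'll measure the knob and the dots.

```bash
python3 - <<'E'
from h import *
def comps(m,x0,y0):
    n,l,s,c=cv2.connectedComponentsWithStats(m.astype(np.uint8)); return [(int(s[i,4]),(c[i]+[x0,y0]).round(1).tolist()) for i in range(1,n) if s[i,4]>=4]
P={}
for n,(x0,y0,x1,y1) in {'side':(250,140,325,225),'top':(245,145,310,215)}.items():
    z=np.load(f'pics/{n}0.npz');p,d=z['p'],z['d']; q=p[y0:y1,x0:x1]; h=cv2.cvtColor(q,cv2.COLOR_RGB2HSV)
    k=comps(h[...,2]<50,x0,y0); print(n,'dark',k)
    for nm,(a,b) in dict(yellow=(20,35),green=(45,80),blue=(95,130),orange=(9,19)).items():
        for A,c in comps((h[...,0]>=a)&(h[...,0]<=b)&(h[...,1]>110)&(h[...,2]>70),x0,y0):
            print(nm,A,c,plane(n,*c,205).round(1), world(n,*c,d[int(round(c[1])),int(round(c[0]))]).round(1))
    r=comps(((h[...,0]<8)|(h[...,0]>172))&(h[...,1]>110)&(h[...,2]>70),x0,y0)
    for A,c in r: print('red',A,c,plane(n,*c,205).round(1))
    cv2.imwrite(f'pics/{n}crop.png',cv2.resize(q[:,:,::-1],None,fx=6,fy=6,interpolation=cv2.INTER_CUBIC))
a=cv2.imread('pics/sidecrop.png');b=cv2.imread('pics/topcrop.png');H=max(a.shape[0],b.shape[0])
f=lambda i:cv2.copyMakeBorder(i,0,H-i.shape[0],0,0,cv2.BORDER_CONSTANT)
m=np.hstack([f(a),f(b)]);cv2.imwrite('pics/crops.png',cv2.resize(m,(800,int(H*800/m.shape[1]))))
E
```

```text
side dark [(117, [291.4, 154.5]), (58, [294.9, 221.0]), (4, [313.5, 223.2])]
yellow 12 [292.7, 178.8] [575.6  26.  205. ] [574.9  24.8 207.1]
green 5 [263.4, 141.6] [541.7 171.8 205. ] [538.6 163.4 216.6]
green 8 [273.2, 142.2] [567.6 160.8 205. ] [571.3 169.7 192.5]
green 6 [267.5, 143.8] [550.3 160.6 205. ] [553.5 169.  193.2]
green 8 [262.1, 147.5] [531.3 153.  205. ] [536.6 167.6 184.4]
green 7 [272.9, 150.3] [557.1 134.  205. ] [571.6 169.6 153.2]
green 5 [277.0, 150.4] [568.  129.9 205. ] [586.7 174.  140.6]
green 5 [285.4, 148.6] [592.8 128.3 205. ] [616.2 179.2 130.4]
green 8 [297.5, 185.0] [580.7   3.2 205. ] [579.9   1.7 207.6]
blue 11 [302.2, 191.8] [584.7 -21.  205. ] [584.7 -21.  205.1]
orange 21 [290.0, 163.7] [586.5  75.2 205. ] [567.8  36.7 265.8]
orange 14 [271.5, 197.5] [500.8 -11.3 205. ] [500.3 -12.7 207.4]
red 14 [276.0, 204.3] [505.  -34.8 205. ]
top dark [(167, [306.5, 168.2]), (94, [259.4, 160.4]), (171, [277.9, 181.9])]
yellow 9 [266.9, 168.8] [578.4  27.5 205. ] [578.4  27.5 205. ]
green 4 [275.5, 168.5] [580.8   3.1 205. ] [579.6   3.3 209.1]
blue 7 [284.0, 167.3] [586.  -20.9 205. ] [585.3 -20.8 207. ]
orange 11 [279.2, 195.8] [502.1 -11.4 205. ] [502.7 -11.5 202.3]
red 8 [287.9, 194.9] [506.3 -35.6 205. ]
```

View pics/crops.png

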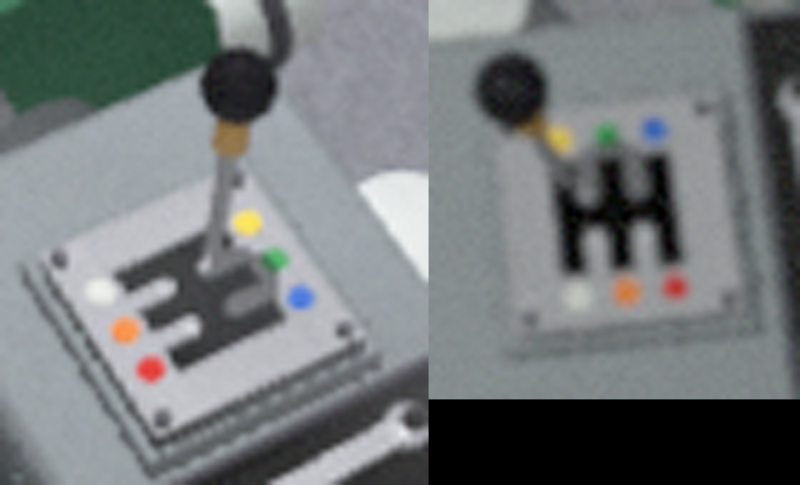

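```bash
cat >> h.py <<'E'
C=np.array([541.05,-4.1]); a=0.181; R=np.array([[np.cos(a),-np.sin(a)],[np.sin(a),np.cos(a)]])
def tri(u1,u2):
    (o1,r1),(o2,r2)=ray('side',*u1),ray('top',*u2)
    s=np.linalg.lstsq(np.c_[r1,-r2],o2-o1,rcond=None)[0]; A,B=o1+s[0]*r1,o2+s[1]*r2
    return (A+B)/2,np.linalg.norm(A-B)
def mach(p): return R.T@(np.asarray(p)[:2]-C)
def wor(x,y): return (C+R@[x,y]).round(1)
E
python3 - <<'E'
from h import *
p,e=tri((291.4,154.5),(259.4,160.4)); m=mach(p); z=p[2]-123
print(p,e,m,'len',np.hypot(np.hypot(*m),z),'along',np.arcsin(m[0]/175),'across',np.arctan2(m[1],z))
for n,q in dict(far=(m[0]+58,m[1]),left=(0,50+65),near=(-60,0)).items(): print(n,wor(*q))
E
```

```text
[575.44204181  49.35155852 287.19944904] 0.8151660511990588 [43.45221221 46.38735713] len 176.0719759386252 along 0.2509232019005762 across 0.27533115648088213
far [632.5  59.8]
left [520.3 109. ]
near [482.  -14.9]
```

>>> send_rows:
  steps:
    - [0,[0,0,40],0.06]
    - [0,[0,0,40],0.06]
    - [0,[0,0,40],0.06]
    - [0,[10,-10,30],0.06]
    - [0,[30,-30,0],0.06]
    - [0,[30,-30,0],0.06]
    - [0,[30,-30,0],0.06]
    - [0,[30,-30,0],0.06]
    - [0,[30,-30,0],0]
    - [0,[30,-30,0],0]
    - [0,[30,-30,0],0]
    - [0,[30,-30,0],0]
  newtons: 20

```text
clock: 1.3
ee_pos: [413.3, 274.0, 395.1]
tool_rot: [[-0.984, -0.179, -0.0], [-0.179, 0.984, -0.0], [0.0, -0.0, -1.0]]
contact_force: [0.3, 1.1, 0.1]
finger_gap: 0.003
finger_force: 0.0
```

>>> send_rows:
  steps:
    - [0,[30,-30,0],0]
    - [0,[30,-30,0],0]
    - [0,[30,-30,0],0]
    - [0,[30,-30,0],0]
    - [0,[30,-30,0],0]
    - [0,[30,-30,0],0]
    - [0,[20,-20,0],0]
    - [0,[10,-5,0],0]
    - [0,[0,0,0],0]

```text
clock: 2.2
ee_pos: [623.2, 69.4, 393.9]
tool_rot: [[-0.984, -0.178, -0.002], [-0.178, 0.984, -0.0], [0.002, 0.0, -1.0]]
contact_force: [-0.4, 0.6, 0.4]
finger_gap: 0.002
finger_force: 0.0
```

>>> send_rows:
  steps:
    - [0,[8,-9,0],0]
    - [0,[0,0,-30],0]
    - [0,[0,0,-30],0]
    - [0,[0,0,-30],0]
    - [0,[0,0,-14],0]
    - [0,[0,0,0],0]
    - [0,[0,0,0],0]

```text
clock: 2.9
ee_pos: [630.7, 61.6, 292.9]
tool_rot: [[-0.984, -0.18, 0.002], [-0.18, 0.984, 0.0], [-0.002, -0.0, -1.0]]
contact_force: [0.1, 0.4, -0.5]
finger_gap: 0.004
finger_force: 0.0
```

```bash
python3 - <<'E'
from h import *
o=observe();print(mach(o['ee_pos']),o['ee_pos'])
a=[shot(n,n+'1')[0] for n in('side','top')]
a=np.hstack([cv2.resize(a[0][100:250,220:370],(400,400)),cv2.resize(a[1][110:230,210:330],(400,400))]);cv2.imwrite('pics/v1.png',a[:,:,::-1])
E
```

```text
[100.03973459  48.48840799] [630.72694296  61.60479516 292.92639939]
```

View pics/v1.png

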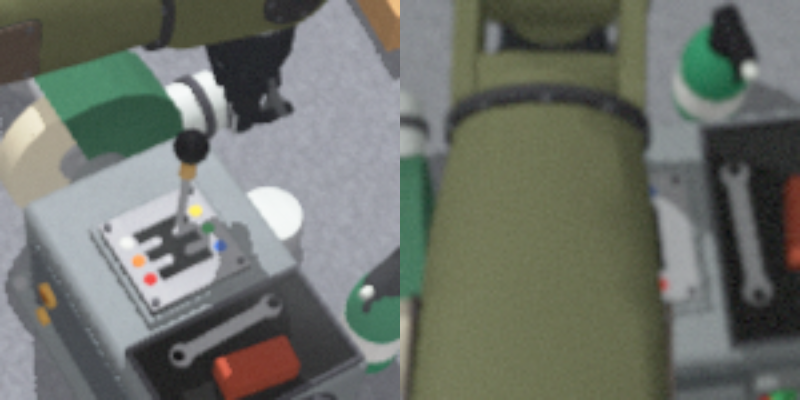

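>>> send_rows:
  steps:
    - [0,[-10,-2,-6],0]
    - [0,[-10,-2,0],0]
    - [0,[-5,-1,0],0]
    - [0,[-5,-1,0],0]
    - [0,[-5,-1,0],0]
    - [0,[-5,-1,0],0]
    - [0,[-5,-1,0],0]
    - [0,[-5,-1,0],0]
    - [0,[0,0,0],0]

```text
clock: 3.9
ee_pos: [579.9, 51.3, 285.3]
tool_rot: [[-0.984, -0.179, -0.0], [-0.179, 0.984, -0.0], [0.0, -0.0, -1.0]]
contact_force: [1.2, -0.5, 0.6]
finger_gap: 0.003
finger_force: 0.7
```

```bash
cat >> h.py <<'E'
def lever(f,at):
    "side view: knob (black blob nearest the last place), and its place on the sphere about the pivot"
    p,d=shot('side',f); x0,y0=int(at[0])-28,int(at[1])-28
    q=p[y0:y0+56,x0:x0+56]; cv2.imwrite(f'pics/{f}c.png',cv2.resize(q[:,:,::-1],(448,448),interpolation=cv2.INTER_CUBIC))
    o=observe(); print('tcp',mach(o['ee_pos']).round(1),o['ee_pos'].round(1),o['contact_force'].round(1))
def onsphere(u):
    o,r=ray('side',*u); r=r/np.linalg.norm(r); P=np.r_[C,123.]; b=r@(o-P); c=(o-P)@(o-P)-175**2; D=b*b-c
    k=o+r*(-b-np.sqrt(max(D,0))); m=mach(k); return k.round(1),'along',round(float(np.arcsin(m[0]/175)),3),'across',round(float(np.arctan2(m[1],k[2]-123)),3)
E
python3 - <<'E'
from h import *
print(onsphere((291.4,154.5))); lever('s2',(288,158))
E
```

```text
(array([575.5,  50.2, 285.8]), 'along', 0.252, 'across', 0.283)
tcp [48.4 47.5] [580.1  51.4 285.2] [ 1.5 -0.2  1.1]
```

View pics/s2c.png

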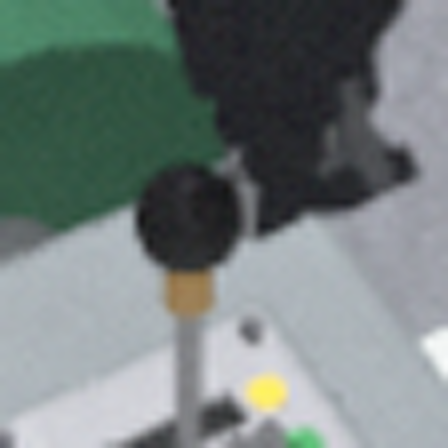

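The knob sits at crop (190,216), which is pixel (283.7,157). The fingers touch it from the far side, and it has moved towards the robot.

```bash
python3 - <<'E'
from h import *
print(onsphere((283.3,156.6)))
E
```

```text
(array([551.9,  48. , 289.7]), 'along', 0.115, 'across', 0.288)
```

>>> send_rows:
  steps:
    - [0,[-5,-1,0],0]
    - [0,[-5,-1,0],0]
    - [0,[-5,-1,0],0]
    - [0,[-4,-1,0],0]
    - [0,[0,0,0],0]
    - [0,[0,0,0],0]

```text
clock: 4.55
ee_pos: [561.3, 47.4, 285.2]
tool_rot: [[-0.984, -0.179, -0.0], [-0.179, 0.984, -0.0], [0.0, 0.0, -1.0]]
contact_force: [0.6, -0.5, 0.5]
finger_gap: 0.001
finger_force: 0.3
```

```bash
python3 - <<'E'
from h import *
lever('s3',(278,158))
E
```

```text
tcp [29.3 47. ] [561.4  47.4 285.2] [ 0.7  0.5 -0.2]
```

View pics/s3c.png

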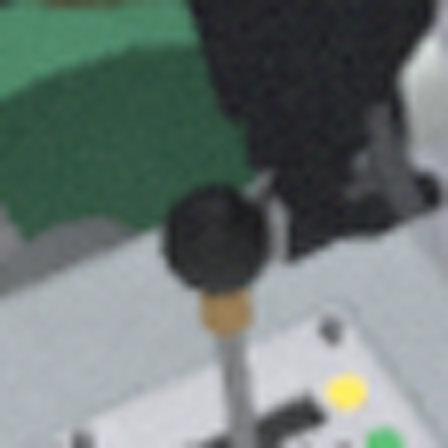

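>>> send_rows:
  steps:
    - [0,[10,2,0],0]
    - [0,[20,4,0],0]
    - [0,[-4,20,0],0]
    - [0,[-5,29,0],0]
    - [0,[-20,-4,0],0]
    - [0,[-20,-4,0],0]
    - [0,[-19,-3,0],0]
    - [0,[0,0,0],0]
    - [0,[0,0,0],0]

```text
clock: 5.5
ee_pos: [523.6, 91.4, 285.5]
tool_rot: [[-0.984, -0.179, 0.0], [-0.179, 0.984, -0.0], [-0.0, -0.0, -1.0]]
contact_force: [-0.7, 0.3, -1.0]
finger_gap: 0.001
finger_force: 0.0
```

```bash
python3 - <<'E'
from h import *
print(onsphere((276.8,159.5)));lever('s4',(276,158))
E
```

```text
(array([532.4,  43.9, 291.1]), 'along', 0.001, 'across', 0.282)
tcp [ 0.3 97.1] [523.9  91.4 285.3] [ 0.   0.7 -0.2]
```

View pics/s4c.png

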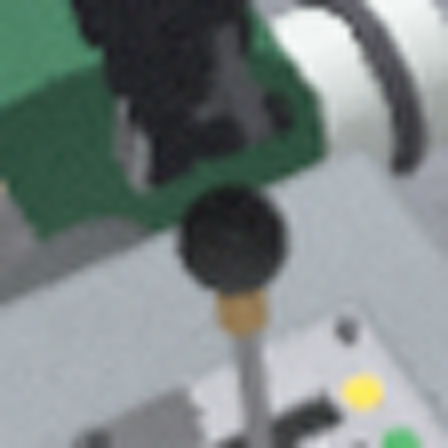

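The lever stays in neutral, with the knob at about (277,160) and the fingers clear on its left. Next I push right.

>>> send_rows:
  steps:
    - [0,[1,-5,0],0]
    - [0,[1,-5,0],0]
    - [0,[1,-5,0],0]
    - [0,[1,-5,0],0]
    - [0,[1,-5,0],0]
    - [0,[1,-5,0],0]
    - [0,[1,-5,0],0]
    - [0,[0,0,0],0]

```text
clock: 6.35
ee_pos: [530.5, 55.9, 285.3]
tool_rot: [[-0.984, -0.179, 0.0], [-0.179, 0.984, -0.0], [-0.0, -0.0, -1.0]]
contact_force: [-0.1, 2.6, 1.7]
finger_gap: 0.0
finger_force: 0.9
```

```bash
python3 - <<'E'
from h import *
lever('s5',(278,164))
p=np.load('pics/s5.npz')['p']; g=cv2.medianBlur(cv2.cvtColor(p,cv2.COLOR_RGB2GRAY),3)[130:205,240:330]
g=cv2.resize(g,None,fx=4,fy=4,interpolation=cv2.INTER_CUBIC)
# brass collar below the knob: an easy colour to follow
for f,o in (('side0',0),('s2',0),('s3',0),('s4',0),('s5',0)):
    p=np.load(f'pics/{f}.npz')['p'][130:205,240:330]; h=cv2.cvtColor(p,cv2.COLOR_RGB2HSV)
    m=(h[...,0]>8)&(h[...,0]<20)&(h[...,1]>110)&(h[...,2]>60)&(np.arange(75)[:,None]<62)
    n,l,s,c=cv2.connectedComponentsWithStats(m.astype(np.uint8)); i=1+s[1:,4].argmax(); print(f,s[i,4],c[i]+[240,130])
E
```

```text
tcp [ 0.4 61.1] [530.5  56.1 285.2] [-1.2  1.3  1.2]
side0 21 [290.         163.71428571]
s2 16 [283.125  165.3125]
s3 5 [277.4 168.4]
s4 1 [279. 169.]
s5 1 [280. 172.]
```

View pics/s5c.png

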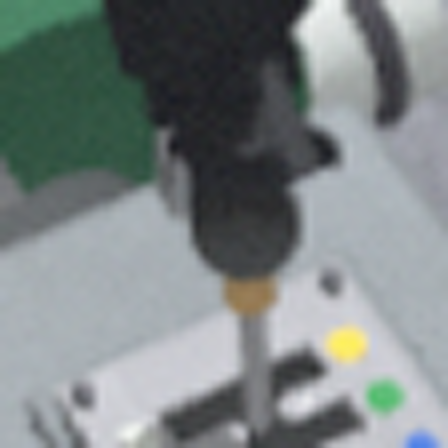

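The knob is now at about (280.5,164.1), pushed right by the fingers.

```bash
python3 - <<'E'
from h import *
print(onsphere((280.4,164.0)),mach(onsphere((280.4,164.0))[0]))
E
```

```text
(array([535.1,  24.8, 295.5]), 'along', -0.004, 'across', 0.17) [-0.65041666 29.49897385]
```

>>> send_rows:
  steps:
    - [0,[1,-5,0],0]
    - [0,[1,-5,0],0]
    - [0,[1,-5,0],0]
    - [0,[1,-5,0],0]
    - [0,[1,-5,0],0]
    - [0,[0,-4,0],0]
    - [0,[0,0,0],0]
    - [0,[0,0,0],0]

```text
clock: 7.2
ee_pos: [535.4, 27.3, 285.2]
tool_rot: [[-0.984, -0.179, -0.0], [-0.179, 0.984, -0.0], [0.0, -0.0, -1.0]]
contact_force: [0.1, 1.8, -0.3]
finger_gap: 0.0
finger_force: 0.3
```

```bash
python3 - <<'E'
from h import *
lever('s6',(284,168))
E
```

```text
tcp [ 0.1 32. ] [535.4  27.4 285.1] [0.4 0.6 0.5]
```

View pics/s6c.png

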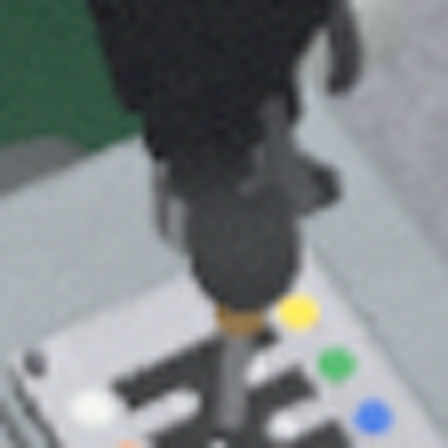

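```bash
python3 - <<'E'
from h import *
k=onsphere((286.2,171.4));print(k,mach(k[0])); c=camera_info('side')
for nm,p in dict(expected=[*C,298],base=[*C,205]).items():
    q=np.linalg.inv(c['T'])@np.r_[p,1]; u=[c['fx']*q[0]/q[2]+c['cx'],c['fy']*q[1]/q[2]+c['cy']]; print(nm,np.round(u,1),(np.array(u)-[256,140])*8)
E
```

```text
(array([540.3,  -2.7, 298. ]), 'along', -0.003, 'across', 0.009) [-0.48572947  1.51213984]
expected [286.7 171.8] [245.37407189 254.11548501]
base [284.7 191.2] [229.79764612 409.33873886]
```

>>> send_rows:
  steps:
    - [0,[-2,10,0],0]
    - [0,[-2,10,0],0]
    - [0,[-30,-6,0],0]
    - [0,[-30,-5,0],0]
    - [0,[4,-20,0],0]
    - [0,[5,-31,0],0]
    - [0,[0,0,0],0]
    - [0,[0,0,0],0]

```text
clock: 8.05
ee_pos: [480.3, -14.2, 285.2]
tool_rot: [[-0.984, -0.179, -0.0], [-0.179, 0.984, 0.0], [0.0, 0.0, -1.0]]
contact_force: [0.1, -0.1, 0.2]
finger_gap: 0.0
finger_force: 0.0
```

```bash
python3 - <<'E'
from h import *
lever('s7',(282,172))
E
```

```text
tcp [-61.5   1.4] [480.3 -13.8 285.2] [ 0.3 -0.1 -0.9]
```

View pics/s7c.png

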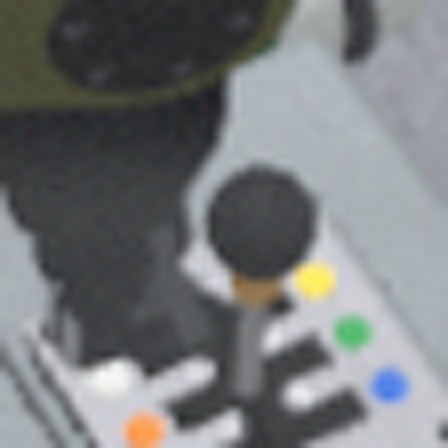

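The knob is at (286.7,171.8), so the lever is centred, and the fingers are on the near side. Next I push away from the robot.

>>> send_rows:
  steps:
    - [0,[15,3,0],0]
    - [0,[12,2,0],0]
    - [0,[5,1,0],0]
    - [0,[5,1,0],0]
    - [0,[5,1,0],0]
    - [0,[5,1,0],0]
    - [0,[5,1,0],0]
    - [0,[5,1,0],0]
    - [0,[5,1,0],0]
    - [0,[5,1,0],0]
    - [0,[0,0,0],0]

```text
clock: 9.2
ee_pos: [547.8, -1.5, 284.9]
tool_rot: [[-0.984, -0.179, -0.0], [-0.179, 0.984, -0.0], [0.0, 0.0, -1.0]]
contact_force: [-1.2, -0.1, -0.6]
finger_gap: -0.0
finger_force: 0.4
```

>>> send_rows:
  steps:
    - [0,[4,1,0],0]
    - [0,[4,1,0],0]
    - [0,[3,0,0],0]
    - [0,[0,0,0],0]

```text
clock: 9.6
ee_pos: [558.7, 0.5, 285.2]
tool_rot: [[-0.984, -0.179, -0.0], [-0.179, 0.984, 0.0], [-0.0, 0.0, -1.0]]
contact_force: [-1.0, -0.1, -0.6]
finger_gap: 0.001
finger_force: 0.5
```

>>> send_rows:
  steps:
    - [0,[2,0.4,0],0]
    - [0,[2,0.4,0],0]
    - [0,[0,0,0],0]

```text
clock: 9.9
ee_pos: [562.6, 1.3, 285.3]
tool_rot: [[-0.984, -0.179, 0.0], [-0.179, 0.984, 0.0], [-0.0, -0.0, -1.0]]
contact_force: [-0.7, -0.9, -0.0]
finger_gap: -0.001
finger_force: 0.7
```

>>> send_rows:
  steps:
    - [0,[1,0.2,0],0]
    - [0,[0,0,0],0]

```text
clock: 10.1
ee_pos: [563.5, 1.4, 285.3]
tool_rot: [[-0.984, -0.179, 0.0], [-0.179, 0.984, -0.0], [-0.0, -0.0, -1.0]]
contact_force: [-1.9, -1.2, -1.1]
finger_gap: -0.0
finger_force: 0.7
```

>>> send_rows:
  steps:
    - [0,[1,0.2,0],0]
    - [0,[0,0,0],0]

```text
clock: 10.3
ee_pos: [564.4, 1.7, 285.2]
tool_rot: [[-0.984, -0.179, -0.0], [-0.179, 0.984, -0.0], [0.0, 0.0, -1.0]]
contact_force: [-2.3, -0.4, -1.7]
finger_gap: 0.002
finger_force: 1.1
```

>>> send_rows:
  steps:
    - [0,[0.7,0.1,0],0]
    - [0,[0,0,0],0]

```text
clock: 10.5
ee_pos: [565.0, 1.7, 285.1]
tool_rot: [[-0.984, -0.179, -0.001], [-0.179, 0.984, -0.0], [0.001, 0.0, -1.0]]
contact_force: [-4.3, 0.3, -2.2]
finger_gap: -0.001
finger_force: 1.8
```

>>> send_rows:
  steps:
    - [0,[-10,-2,0],0]
    - [0,[-25,-5,0],0]
    - [0,[-25,-5,0],0]
    - [0,[-25,-5,20],0]
    - [0,[0,0,40],0]
    - [0,[0,0,0],0]
    - [0,[0,0,0],0]

```text
clock: 11.2
ee_pos: [480.0, -15.3, 346.2]
tool_rot: [[-0.984, -0.179, 0.003], [-0.179, 0.984, -0.0], [-0.003, -0.001, -1.0]]
contact_force: [-0.7, -0.4, -0.6]
finger_gap: -0.001
finger_force: 0.0
```

```bash
python3 - <<'E'
from h import *
lever('s8',(300,168))
E
```

```text
tcp [-62.2   0. ] [479.9 -15.3 345.2] [ 0.2 -0.4 -0.1]
```

View pics/s8c.png

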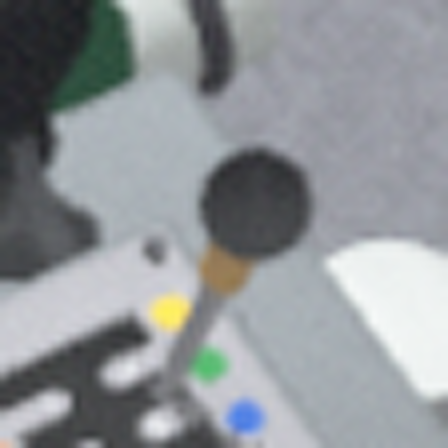

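The knob is at about (303.8,165.1), with the shank at the end of the green slot and the fingers clear.

```bash
python3 - <<'E'
from h import *
k=onsphere((303.9,165.0));print(k)
if k[2]>.285 and abs(k[4])<.06: print(finish_job())
E
```

```text
(array([592.6,   6.3, 289.9]), 'along', 0.305, 'across', 0.006)
the job is handed in; nothing more can be done
None
```

The lever is home in the green slot, measured at about 0.305 rad along and 0.006 rad across; the gripper is clear of it, and the job was handed in at about 11 s.

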